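# Clamp a dropper bottle with the outer ring of a concentric knob pair

### The job

Stand the amber dropper bottle with the blue cap upright in the bay of the bottle clamp, then turn only the big black outer ring of the concentric knob pair clockwise until the steel plate presses the bottle against the sprung orange vee with about 12 newtons: between 6 and 18 is fine, but never more than 25. The small silver trim knob on top of the ring must keep its setting, and the other bottles and the tape stay where they are.

Things in the scene. Friction and masses are not known exactly. Their poses are not given: they have to be found in the camera images.
- bottle_clamp: Fixed bottle clamp. Origin on the worktop, z up, y from the knobs to the end post. Dark base 90 x 208 x 8 mm; white housing 86 mm wide at y = -110..-28 mm, 44 mm high, knob pair on top; white end post at y = 74..92 mm, 42 mm high. In the bay between them a steel plate from the knob side presses the bottle along +y into an orange vee stop.
- seat (a point): Point on the bay's floor, 8 mm above the worktop, for the centre of the bottle's foot; axes as the clamp. A bottle there clears the open plate by 3 mm or more. The vee (30 mm wide along x, 10 to 40 mm above the worktop, sprung, 5 N per mm) is 3.5 to 12 mm further along y, by the trim setting; where is not reported, so the force must be felt at the ring. The plate slides the bottle to it.
- clamp_ring (a joint): Outer ring angle, rad, growing clockwise seen from above: 0 (open) to 3.0; starts at 0 to 0.3; stays where left. Each rad moves the plate 10 mm towards the vee. Friction 0.28 N m holds it and hides part of the load at rest, but each newton of plate force shifts the felt torque 0.010 N m against the turning, compared with the same small steps while free. Vee met at 1.05 to 1.9 rad; then 50 N per rad.
- ring_centre (a point): On the vertical axis of both knobs, at mid-height of the outer ring, 61 mm above the worktop; axes as the clamp. The ring is a fluted black cylinder 50 mm in diameter, 48 to 74 mm above the worktop, 4 mm over the housing. The trim knob, 22 mm in diameter, stands on it from 74 to 92 mm.
- trim_pointer (a point): Outer end of the red pointer line on the top of the small silver trim knob, 9 mm from the knobs' axis, 92 mm above the worktop. Tells the trim setting; must stay within 2.5 mm of where it started. The knob turns easily (0.05 N m).
- pressure_plate: Steel plate that the ring drives along the clamp's y axis, 30 mm wide, 30 mm high, 6 mm thick. Origin under the centre of its pressing face (the face looks along +y), at worktop height.
- amber_bottle: Loose amber dropper bottle with a blue cap, 68 mm high: round body 33 mm in diameter up to 47 mm, cap 20 mm in diameter above. Starts upright on the worktop. About 50 g. Origin at the centre of its foot, z up.
- red_cap_bottle: Bystander: white dropper bottle with a red cap, loose, 34 mm in diameter and 74 mm high. Origin at the centre of its foot.
- green_cap_bottle: Bystander: white dropper bottle with a green cap, loose, 34 mm in diameter and 62 mm high. Origin at the centre of its foot.
- tape: Bystander: roll of tan label tape, loose, 63 mm in diameter and 18 mm high. Origin at the centre of its foot.
Mind the look-alikes: they are no part of the job. Leave any pink look-alike of the amber_bottle alone.

How it is judged:
On the way, in this order (a step that is already met when the one before it is completed fails the run):
1. the amber bottle stands upright in the bay of the clamp, let go (x of amber_bottle in the frame of bottle_clamp between -0.008 and 0.008 m and y of amber_bottle in the frame of bottle_clamp between 0.012 and 0.045 m and z of amber_bottle in the frame of bottle_clamp between 0.004 and 0.012 m and angle between amber_bottle's own z axis and vertical below 0.12 rad and contact force between the fingers and amber_bottle below 0.1 N and linear speed of amber_bottle below 0.02 m/s), for 0.2 s.
2. the plate presses the bottle with 6 to 18 N (contact force between pressure_plate and amber_bottle between 6 and 18 N), for 0.2 s.
At the end, for the whole second after the job is handed in: The amber bottle stands upright (within 0.12 rad) on the floor of the clamp's bay, within 8 mm of its centre line, at rest, pressed by the plate with 6 to 18 N; the trim pointer is within 2.5 mm of its start (all of step 2 and x of amber_bottle in the frame of bottle_clamp between -0.008 and 0.008 m and y of amber_bottle in the frame of bottle_clamp between 0.012 and 0.045 m and z of amber_bottle in the frame of bottle_clamp between 0.004 and 0.012 m and angle between amber_bottle's own z axis and vertical below 0.12 rad and linear speed of amber_bottle below 0.01 m/s and distance of trim_pointer from where it was at the start of the episode below 0.0025 m); the robot touches nothing.
It fails at once if the plate presses the bottle with more than 25 N (contact force between pressure_plate and amber_bottle above 25 N).
It fails at once if the trim knob is turned (its pointer moves more than 2.5 mm) (distance of trim_pointer from where it was at the start of the episode above 0.0025 m).
It fails at once if the white dropper bottle with a red cap is moved more than 20 mm (distance of red_cap_bottle from where it was at the start of the episode above 0.02 m).
It fails at once if the white dropper bottle with a green cap is moved more than 20 mm (distance of green_cap_bottle from where it was at the start of the episode above 0.02 m).
It fails at once if the roll of tan label tape is moved more than 20 mm (distance of tape from where it was at the start of the episode above 0.02 m).
It also fails if it takes over 72 s, if anything falls off the work surface, if the arm or the gripper's body presses on something with over 40 N, if the wrist force passes 120 N, or if a joint passes its speed limit or range.

### The arm

A 7-joint arm with a two-finger parallel gripper is mounted at the origin on a cart in front of the work surface, level with it; the furniture and walls round the work are solid. World frame = base frame: x ahead of the robot, y to its left, z up, the work surface at z = 0. Lengths are in m, angles in rad, forces in N, time in s.
With the tool pointing down it reaches from about 0.4 to 0.85 m from the base axis. Payload 4.5 kg.
Tool frame: the origin (TCP) lies midway between the tips of the shut fingers; the grasp point (between the pads) lies 19 mm behind it; z points along the fingers, y is the direction in which the jaws open and shut (so a half turn about z gives the same grasp; the last joint's range is limited). The gripper opens to 88 mm and grips with 3 to 60 N. Pads are 18 mm wide; open, the fingers measure 123 mm over their backs; the gripper's body (75 mm by 187 mm) begins 45 mm behind the grasp point.
Start: joints at [1.14, 0.689, -0.195, 1.565, 0.157, 0.902, -0.215], TCP at [0.28, -0.559, 0.199] pointing down, gripper open.
Joint ranges: [-3.01, 3.01], [-0.46, 2.08], [-1.47, 1.51], [0.13, 2.56], [-1, 4.14], [0.04, 2.09], [-2.66, 2.66]. Speed limits (rad/s): [2.57, 2.57, 3.14, 3.14, 3.14, 3.14, 3.14].

### API

Orientations are given as a unit quaternion [x, y, z, w].
In Python, from plant import r gives the robot as it stands. The module is installed in compiled form; this text tells all that it offers.
- The arm moves only by the shell command python3 -m jog 'ROWS' [FORCE]. ROWS is JSON, a list of rows, each an object with "translation": the shift along the tool's x, y, z in units of 40 mm (1.0 is 40 mm), a list of three; "twist": the turn about the tool's z in units of 6 degrees (1.0 is 6 degrees); "claw": the opening in per cent of the stroke, from 0 (shut) to 100 (fully open). A call has 1 to 20 rows; each row shifts and turns the commanded pose from where the row before left it, along the tool's axes as they then stand; what a row does not reach is not made up. A row lasts 1/12 s, in which the tool goes at most 41.7 mm and 7.16 degrees, less where a joint would pass 70% of its speed; a pose out of reach is approached as far as the arm can. A call is refused whole if a number of a shift passes 1 or a number of a turn 1, either way. A call with a gripper value outside its range is refused whole. The fingers move at their own pace and stop on an object; FORCE is the grip in N (left out, the last holds). Time passes only in rows, so rows that do not move let the fingers close. It gives the time, the measured TCP pose, the force and the opening at its end, in the units of the state.
- r.get_state(): the state, without advancing time (a new reading comes with each control period).
- r.snapshot(name): name is "scene" or "top" or "wrist"; returns a dict with "img" (420x560x3 uint8, red, green, blue), "fx", "fy", "cx", "cy" (pixels), "origin" and "rotation" of the camera in the world; the wrist camera has in their place "T_tool_cam" (4x4, takes a point from camera to tool coordinates, whose origin is the TCP and whose axes are the flange's). Camera axes: x right, y up, looking along -z (the intrinsics and any distortion apply to the point x, -y, -z); pixel columns grow to the right and rows downward; lengths in m; the calibration is good to about 2 mm. A picture is of the moment at which its call begins: read the wrist's pose just before it. There is no depth.
- r.finish_job(): hands the job in, once; it reports no verdict.
Trained networks look in the newest picture that a camera, given by its name, has taken for a name from the list of things; names that differ only in an ending like _2 or _b are one class to them, and where a whole thing is asked for, a point or a joint stands for the part that bears it (a point fixed in the world has none). Each returns a list of dicts, best first, with "confidence" (0 to 1); they miss things now and then, are a little off and sometimes report something else, mostly with a low value. They report only what shows in the picture. A call takes as long as a camera call. They do not tell look-alikes from the thing itself.
- r.spot_in(label, camera): "rect" ([left, top, right, bottom] in pixels, round what is visible of it).
- r.spot_point(label, camera): "location" ([row, column] in pixels: a listed point, or the origin of a listed thing).
The state is a dict: "clock": time; "q": joint angles; "qd": joint speeds; "joint_torque": joint torques, N m; "tool_pos": TCP position; "eef_rot": TCP orientation; "contact_force": force on the tool from outside, world axes, zero at the start; "moment": the same for the moment, N m; "opening": opening from 0.0 (shut) to 1.0 (fully open).
Only numpy, scipy, OpenCV 4.12 (cv2) and the standard library are available. Lean on these libraries where they do the work, as an engineer would, in place of code of your own. Each camera call takes 0.05 s, during which the arm holds its last target. There are 200 camera calls.

## Working session

There is one attempt and no reset: what is moved stays moved. The work goes in short steps, Python scripts to look and compute and a shell command to move; the robot and the scene stay as the last step left them, time stands still between calls to the robot, and variables do not carry over. Pictures are saved under pics/ and viewed, about 8 in all and at most 12, crops included, and the job is handed in when it is done.

```bash
mkdir -p pics
cat > h.py <<'E'
from plant import r
import numpy as np, cv2
from scipy.spatial.transform import Rotation as R
def snap(c,name=None):
    st=r.get_state(); s=r.snapshot(c)
    if name: cv2.imwrite(f'pics/{name}.png',s['img'][:,:,::-1])
    if 'T_tool_cam' in s:
        T=np.eye(4);T[:3,:3]=R.from_quat(st['eef_rot']).as_matrix();T[:3,3]=st['tool_pos']
        M=T@np.array(s['T_tool_cam']); s['rotation']=M[:3,:3]; s['origin']=M[:3,3]
    return s
def px2w(s,row,col,z):
    d=np.array([(col-s['cx'])/s['fx'],-(row-s['cy'])/s['fy'],-1.]); d=np.array(s['rotation'])@d
    o=np.array(s['origin']); return o+d*(z-o[2])/d[2]
def w2px(s,p):
    c=np.array(s['rotation']).T@(np.array(p)-np.array(s['origin'])); return s['cy']-s['fy']*c[1]/-c[2], s['cx']+s['fx']*c[0]/-c[2]
E
python3 - <<'E'
from h import *
st=r.get_state(); print({k:np.round(v,3).tolist() for k,v in st.items()})
Z={'amber_bottle':0,'bottle_clamp':0,'seat':.008,'ring_centre':.061,'trim_pointer':.092,'pressure_plate':0,'red_cap_bottle':0,'green_cap_bottle':0,'tape':0}
for c in ['top','scene']:
    s=snap(c,c); print(c,[k for k in s], np.round(s['origin'],3), s['fx'])
    for l,z in Z.items():
        for d in r.spot_point(l,c)[:3]: print(l,np.round(d['location'],1),round(d['confidence'],2),np.round(px2w(s,*d['location'],z),4))
E
python3 -c "
import cv2,numpy as np
a=cv2.imread('pics/top.png');b=cv2.imread('pics/scene.png')
cv2.imwrite('pics/both.png',cv2.resize(np.vstack([a,b]),(0,0),fx=.7,fy=.7))"
```

```text
{'clock': 0.0, 'q': [1.14, 0.69, -0.195, 1.566, 0.157, 0.903, -0.215], 'qd': [0.001, 0.001, -0.001, 0.001, 0.0, -0.002, -0.001], 'joint_torque': [-0.001, -52.755, -1.267, -15.342, -0.053, 0.007, 0.0], 'tool_pos': [0.28, -0.558, 0.198], 'eef_rot': [0.973, 0.23, -0.0, -0.001], 'contact_force': [0.161, 0.111, 0.67], 'moment': [-0.027, -0.016, 0.008], 'opening': 0.998}
top ['img', 'fx', 'fy', 'cx', 'cy', 'origin', 'rotation'] [ 0.381 -0.132  0.92 ] 388.8423948952225Traceback (most recent call last):
  File "<stdin>", line 7, in <module>
  File "h.py", line 12, in px2w
    d=np.array([(col-s['cx'])/s['fx'],-(row-s['cy'])/s['fy'],-1.]); d=np.array(s['rotation'])@d
                                                                      ~~~~~~~~~~~~~~~~~~~~~~~^~
ValueError: matmul: Input operand 1 has a mismatch in its core dimension 0, with gufunc signature (n?,k),(k,m?)->(n?,m?) (size 3 is different from 4)
[ WARN:0@0.010] global loadsave.cpp:275 findDecoder imread_('pics/scene.png'): can't open/read file: check file path/integrity
Traceback (most recent call last):
ValueError: all the input arrays must have same number of dimensions, but the array at index 0 has 3 dimension(s) and the array at index 1 has 2 dimension(s)
```

Rotation is a quaternion.

```bash
sed -i "s/    return s$/    s['rotation']=np.array(s['rotation'])\n    if s['rotation'].size==4: s['rotation']=R.from_quat(s['rotation']).as_matrix()\n    return s/" h.py
python3 - <<'E'
from h import *
Z={'amber_bottle':0,'bottle_clamp':0,'seat':.008,'ring_centre':.061,'trim_pointer':.092,'pressure_plate':0,'red_cap_bottle':0,'green_cap_bottle':0,'tape':0}
im=[]
for c in ['top','scene']:
    s=snap(c,c); im.append(s['img'][:,:,::-1]); print(c, np.round(s['origin'],3), np.round(s['rotation'],2).tolist())
    for l,z in Z.items():
        for d in r.spot_point(l,c)[:3]: print(l,np.round(d['location'],1),round(d['confidence'],2),np.round(px2w(s,*d['location'],z),4))
cv2.imwrite('pics/both.png',cv2.resize(np.vstack(im),(0,0),fx=.7,fy=.7))
E
```

```text
top [ 0.381 -0.132  0.92 ] [[-0.01, 0.98, -0.19], [-1.0, -0.0, 0.03], [0.03, 0.19, 0.98]]
amber_bottle [232.  341.2] 0.67 [ 0.5058 -0.3129  0.    ]
amber_bottle [228.7 308.4] 0.57 [ 0.5143 -0.2342  0.    ]
bottle_clamp [233.4 341.9] 0.66 [ 0.5024 -0.3145  0.    ]
bottle_clamp [226.1 180.4] 0.61 [0.5223 0.0705 0.    ]
seat [226.8 168.9] 0.98 [0.5196 0.0955 0.008 ]
ring_centre [219.3 200.7] 0.66 [0.528  0.0127 0.061 ]
trim_pointer [212.6 192.9] 0.43 [0.5375 0.0246 0.092 ]
pressure_plate [227.7 177.6] 0.51 [0.5185 0.077  0.    ]
red_cap_bottle [162.3 183.3] 0.49 [0.6804 0.0692 0.    ]
green_cap_bottle [163.2 353.9] 0.59 [ 0.6778 -0.3516 -0.    ]
tape [275.2 379.9] 0.96 [ 0.4026 -0.4004  0.    ]
scene [-0.281 -0.758  0.656] [[0.6, 0.38, -0.7], [-0.8, 0.3, -0.52], [0.01, 0.87, 0.48]]
amber_bottle [256.8 296.4] 0.96 [ 0.5229 -0.2303  0.    ]
amber_bottle [273.5 325. ] 0.68 [ 0.5087 -0.3112  0.    ]
bottle_clamp [215.2 186.9] 0.96 [0.5083 0.0825 0.    ]
seat [207.3 182.7] 0.66 [0.5203 0.108  0.008 ]
ring_centre [194.9 211. ] 0.84 [0.5384 0.0272 0.061 ]
ring_centre [191.2 234.6] 0.72 [ 0.5869 -0.0047  0.061 ]
trim_pointer [182.1 212.6] 0.42 [0.5456 0.0268 0.092 ]
pressure_plate [214.8 191.8] 0.68 [0.5169 0.0744 0.    ]
red_cap_bottle [187.9 234.1] 0.85 [0.6895 0.0859 0.    ]
green_cap_bottle [242.5 380.3] 0.7 [ 0.684 -0.348  0.   ]
tape [316.9 333.9] 0.58 [ 0.4042 -0.3951  0.    ]
```

View pics/both.png

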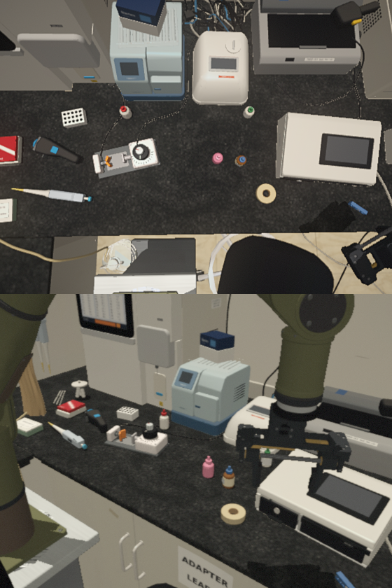

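The top view shows the clamp near (row 226, col 180). There are two bottles of amber shape: a pink one at (226, 310) and a brown one with a blue cap at (229, 343). The red cap is at (160, 180), the green cap at (159, 356) and the tape at (276, 380). I'll check the choice in one crop.

Run:
```python
import cv2,numpy as np
a=cv2.imread('pics/top.png');b=cv2.imread('pics/scene.png')
f=lambda i,r,c,h,w,k:cv2.resize(i[r-h:r+h,c-w:c+w],(800,300) ,interpolation=cv2.INTER_CUBIC)
cl=cv2.resize(a[190:260,125:225],(420,294),interpolation=cv2.INTER_CUBIC)
am=cv2.resize(a[205:255,295:365],(380,294),interpolation=cv2.INTER_CUBIC)
sc=cv2.resize(b[170:300,140:360],(500,295),interpolation=cv2.INTER_CUBIC)
out=np.zeros((590,800,3),np.uint8);out[:294,:420]=cl;out[:294,420:]=am;out[294:589,:500]=sc
cv2.imwrite('pics/crop1.png',out)
```

```text
(no output)
```

View pics/crop1.png

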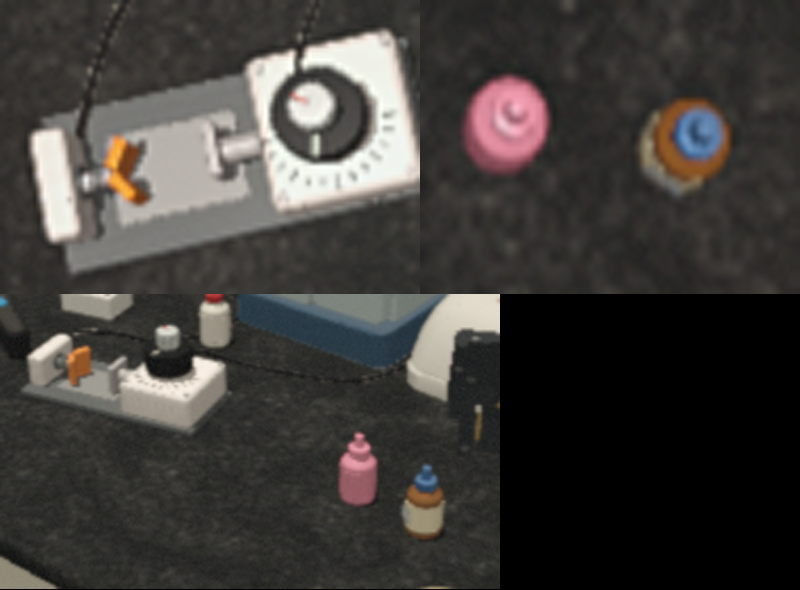

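The crop confirms it: the amber bottle is the brown one with the blue cap, top pixel (229, 343), world about (0.506, -0.312). The pink one at (226, 310) must be left alone. The clamp's yaw is about 13°. I'll grasp with the jaws along the clamp's x axis, so first I twist the tool by about -76°.

```bash
python3 -m jog '[{"translation":[0,0,0],"twist":-1,"claw":100},{"translation":[0,0,0],"twist":-1,"claw":100},{"translation":[0,0,0],"twist":-1,"claw":100},{"translation":[0,0,0],"twist":-1,"claw":100},{"translation":[0,0,0],"twist":-1,"claw":100},{"translation":[0,0,0],"twist":-1,"claw":100},{"translation":[0,0,0],"twist":-1,"claw":100},{"translation":[0,0,0],"twist":-1,"claw":100},{"translation":[0,0,0],"twist":-1,"claw":100},{"translation":[0,0,0],"twist":-1,"claw":100},{"translation":[0,0,0],"twist":-1,"claw":100},{"translation":[0,0,0],"twist":-1,"claw":100},{"translation":[0,0,0],"twist":-0.7,"claw":100},{"translation":[0,0,0],"twist":0,"claw":100}]'
cat >> h.py <<'E'
def to(p,yaw=None):
    "tool-axes shift in units of 40 mm to world TCP p; tool y angle"
    st=r.get_state(); M=R.from_quat(st['eef_rot']).as_matrix()
    print('tcp',np.round(st['tool_pos'],4),'units',np.round(M.T@(np.array(p)-st['tool_pos'])/.04,2),'tooly deg',round(np.degrees(np.arctan2(M[1,1],M[0,1])),2),'tilt',np.round(M[:2,2],3),'t',round(st['clock'],2))
E
python3 -c "
from h import *
to([0.506,-0.312,0.2])"
```

```text
clock: 2.27
tool_pos: [0.2799, -0.5588, 0.1991]
eef_rot: [0.623, 0.782, 0.0, -0.0]
contact_force: [0.4, -0.3, 0.7]
opening: 1.001
tcp [ 0.2799 -0.5588  0.1991] units [ 4.75  6.89 -0.02] tooly deg 12.91 tilt [0. 0.] t 2.27
```

```bash
python3 -m jog '[{"translation":[0.9,0.2,0],"twist":0,"claw":100},{"translation":[0.9,0.2,0],"twist":0,"claw":100},{"translation":[0.9,0.2,0],"twist":0,"claw":100},{"translation":[0.6,0.7,0],"twist":0,"claw":100},{"translation":[0.6,0.7,0],"twist":0,"claw":100},{"translation":[0.4,0.8,0],"twist":0,"claw":100},{"translation":[0.2,0.8,0],"twist":0,"claw":100},{"translation":[0.2,0.8,0],"twist":0,"claw":100},{"translation":[0.05,0.9,0],"twist":0,"claw":100},{"translation":[0,0.8,0],"twist":0,"claw":100},{"translation":[0,0.8,0],"twist":0,"claw":100},{"translation":[0,0,0],"twist":0,"claw":100},{"translation":[0,0,0],"twist":0,"claw":100}]'
python3 - <<'E'
from h import *
to([0.506,-0.312,0.2]); s=snap('wrist','w1'); print(np.round(s['origin'],3),np.round(s['rotation'],2).tolist())
for d in r.spot_point('amber_bottle','wrist'): print(d,px2w(s,*d['location'],0))
for d in r.spot_in('amber_bottle','wrist'): print(d)
E
```

```text
clock: 3.35
tool_pos: [0.5088, -0.3107, 0.1991]
eef_rot: [0.623, 0.782, 0.001, 0.0]
contact_force: [-0.3, 1.0, -0.8]
opening: 1.0
tcp [ 0.5088 -0.3107  0.1991] units [-0.02 -0.08 -0.02] tooly deg 12.89 tilt [0.001 0.001] t 3.35
[ 0.493 -0.247  0.383] [[0.97, -0.22, -0.06], [0.22, 0.94, 0.25], [0.0, -0.26, 0.97]]
{'location': [123.6, 299.0], 'confidence': 0.64} [ 0.51701799 -0.23678983  0.        ]
{'location': [180.6, 284.6], 'confidence': 0.63} [ 0.51591929 -0.30947905  0.        ]
{'rect': [270.7, 167.1, 295.8, 201.1], 'confidence': 0.98}
```

View pics/w1.png

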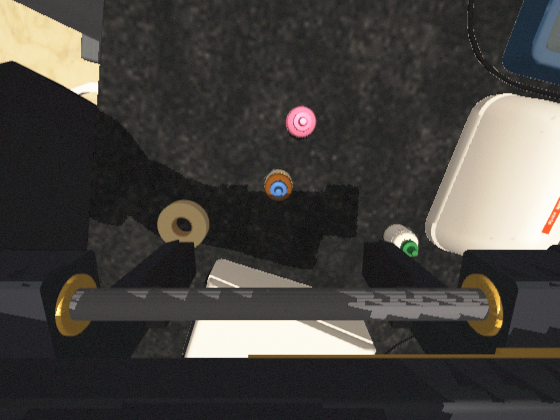

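The wrist view shows the amber bottle at (187, 278) with its blue cap, the pink one at (122, 301), the tape at (224, 183) and the green cap at (248, 410). I'll measure the cap and body more precisely.

Run:
```python
from h import *
for c in ['wrist','top']:
    s=snap(c); h=cv2.cvtColor(s['img'],cv2.COLOR_RGB2HSV); H,S,V=[h[...,i].astype(int) for i in range(3)]
    m=(H>95)&(H<125)&(S>110)&(V>70); ctr=(187,278) if c=='wrist' else (229,343)
    w=np.zeros_like(m); w[ctr[0]-25:ctr[0]+25,ctr[1]-25:ctr[1]+25]=1; 
    for nm,mm,z in [('cap',m&w,.058),('brown',(H>5)&(H<20)&(S>130)&(V>50)&w,.047)]:
        rr,cc=np.nonzero(mm); print(c,nm,len(rr),rr.min(),rr.max(),cc.min(),cc.max(),px2w(s,(rr.min()+rr.max())/2,(cc.min()+cc.max())/2,z))
    for p in ([.508,-.312,0],[.508,-.312,.047],[.508,-.312,.068]): print(np.round(w2px(s,p),1))
to([.508,-.312,.2])
```

```text
wrist cap 205 180 195 274 289 [ 0.5070313  -0.31082746  0.058     ]
wrist brown 347 172 199 269 295 [ 0.50763388 -0.31054341  0.047     ]
[179.8 281.7]
[186.8 282. ]
[190.6 282.2]
top cap 38 225 231 342 349 [ 0.50698766 -0.31163616  0.058     ]
top brown 77 222 235 338 351 [ 0.50745111 -0.31157929  0.047     ]
[231.1 340.8]
[228.3 344.7]
[226.9 346.5]
tcp [ 0.5055 -0.3132  0.1992] units [ 0.02  0.07 -0.02] tooly deg 12.69 tilt [-0.001 -0.001] t 3.6
```

```bash
python3 -m jog '[{"translation":[0,0,0.9],"twist":0,"claw":100},{"translation":[0.03,0.03,0.9],"twist":0,"claw":100},{"translation":[0,0,0.9],"twist":0,"claw":100},{"translation":[0,0,0.8],"twist":0,"claw":100},{"translation":[0,0,0.6],"twist":0,"claw":100},{"translation":[0,0,0.5],"twist":0,"claw":100},{"translation":[0,0,0],"twist":0,"claw":100},{"translation":[0,0,0],"twist":0,"claw":60},{"translation":[0,0,0],"twist":0,"claw":45},{"translation":[0,0,0],"twist":0,"claw":38},{"translation":[0,0,0],"twist":0,"claw":20},{"translation":[0,0,0],"twist":0,"claw":20},{"translation":[0,0,0],"twist":0,"claw":20},{"translation":[0,0,0],"twist":0,"claw":20},{"translation":[0,0,0],"twist":0,"claw":20},{"translation":[0,0,0],"twist":0,"claw":20},{"translation":[0,0,0],"twist":0,"claw":20},{"translation":[0,0,0],"twist":0,"claw":20}]' 12
python3 - <<'E'
from h import *
to([.508,-.312,.014]); s=snap('wrist','w2')
E
```

```text
clock: 5.1
tool_pos: [0.508, -0.3107, 0.0152]
eef_rot: [0.624, 0.782, 0.0, 0.0]
contact_force: [0.2, -0.7, -0.5]
opening: 0.207
tcp [ 0.508  -0.3107  0.0152] units [-0.03 -0.01  0.03] tooly deg 12.83 tilt [0. 0.] t 5.1
```

View pics/w2.png

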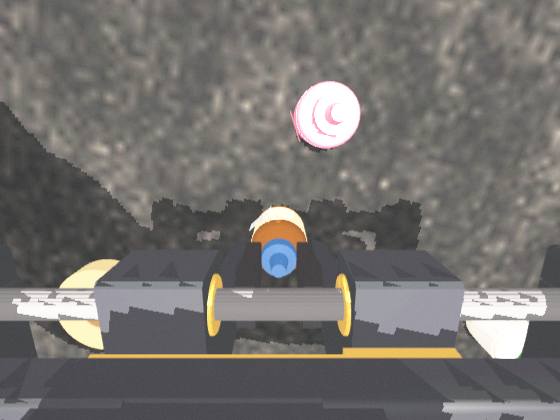

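Run:
```python
from h import *
s=snap('wrist'); h=cv2.cvtColor(s['img'],cv2.COLOR_RGB2HSV); H,S,V=[h[...,i].astype(int) for i in range(3)]
w=np.zeros(H.shape,bool); w[200:290,240:320]=1
for nm,mm,z in [('cap',(H>95)&(H<125)&(S>110)&(V>70)&w,.058),('brown',(H>5)&(H<20)&(S>130)&(V>50)&w,.047)]:
    rr,cc=np.nonzero(mm); print(nm,rr.min(),rr.max(),cc.min(),cc.max())
for p in ([.508,-.3107,0],[.508,-.3107,.047],[.508,-.3107,.058],[.508,-.3107,.068]): print(np.round(w2px(s,p),1))
print(np.array(r.get_state()['opening']), s['origin'])
t=snap('top')
rr,cc=np.nonzero(((lambda q:(q[...,0]>5)&(q[...,0]<20)&(q[...,1]>130)&(q[...,2]>50))(cv2.cvtColor(t['img'],cv2.COLOR_RGB2HSV)))[205:250,325:365]); print('top brown',len(rr),rr+205 if len(rr)<9 else (rr.min()+205,rr.max()+205,cc.min()+325,cc.max()+325))
```

```text
cap 239 276 262 295
brown 206 267 252 305
[225.1 279.6]
[252.1 279.9]
[260.7 280. ]
[269.7 280.1]
0.19972509461513605 [ 0.49262283 -0.24679651  0.19948304]
top brown 24 (np.int64(218), np.int64(232), np.int64(338), np.int64(342))
```

```bash
python3 -m jog '[{"translation":[0,0,0],"twist":0,"claw":0},{"translation":[0,0,0],"twist":0,"claw":0},{"translation":[0,0,0],"twist":0,"claw":0},{"translation":[0,0,0],"twist":0,"claw":0}]' 15
python3 - <<'E'
from h import *
st=r.get_state(); print(st['opening'],st['contact_force']); s=snap('wrist'); 
cv2.imwrite('pics/w3.png',cv2.resize(s['img'][190:360,190:380,::-1],(760,600)[:1]+(680,) if 0 else (665,595)))
E
```

```text
clock: 5.58
tool_pos: [0.508, -0.3107, 0.0152]
eef_rot: [0.624, 0.782, 0.0, 0.0]
contact_force: [0.3, 1.0, -0.6]
opening: 0.176
0.17579631676780305 [ 0.32067141  0.98143949 -0.58555683]
```

View pics/w3.png

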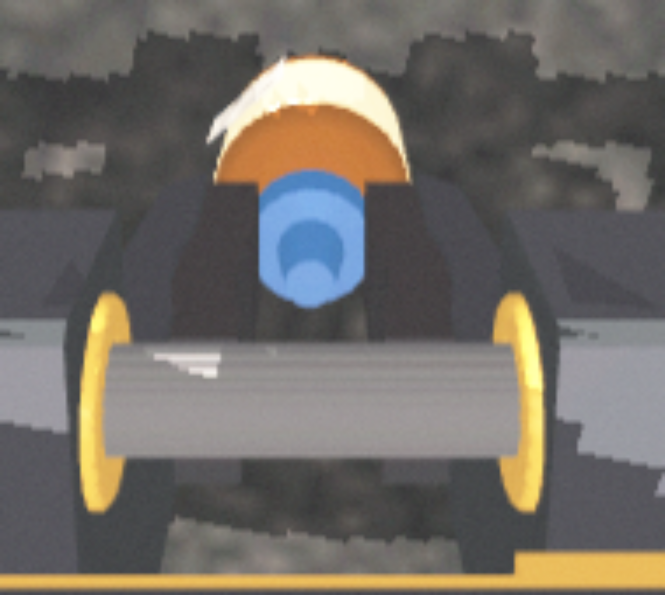

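Run:
```python
from h import *
s=snap('wrist'); print(s['fx'],s['fy'],s['cx'],s['cy'],np.round(s['T_tool_cam'],3).tolist(),r.get_state()['opening'])
s=snap('scene'); st=r.get_state(); print('tcp px',w2px(s,st['tool_pos']),'foot',w2px(s,[.5075,-.311,0]),'captop',w2px(s,[.5075,-.311,.068]))
cv2.imwrite('pics/s2.png',cv2.resize(s['img'][190:310,260:400,::-1],(700,600),interpolation=cv2.INTER_CUBIC))
```

```text
301.2050687876631 301.2050687876631 278.57382363222945 207.98719760489908 [[0.0, 0.966, 0.259, 0.066], [1.0, 0.0, -0.0, -0.001], [-0.0, 0.259, -0.966, -0.184], [0.0, 0.0, 0.0, 1.0]] 0.17644353009377264
tcp px (np.float64(267.54161799819957), np.float64(325.0306486839723)) foot (np.float64(273.73806355187924), np.float64(324.6334964331397)) captop (np.float64(245.92151794092197), np.float64(326.5122181556941))
```

View pics/s2.png

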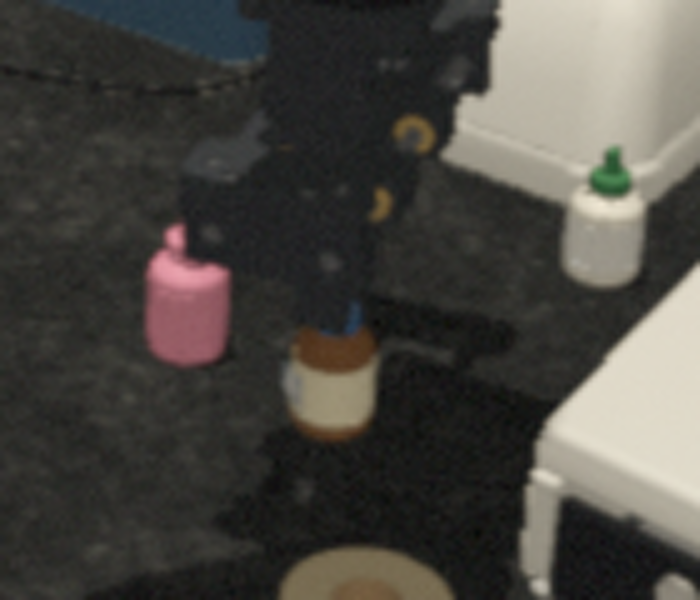

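The fingers seem to overlap the bottle at an opening of 0.176, which is odd for a 33 mm body. I'll lift a little and check whether it comes along.

```bash
python3 -m jog '[{"translation":[0,0,-0.2],"twist":0,"claw":0},{"translation":[0,0,-0.3],"twist":0,"claw":0},{"translation":[0,0,-0.5],"twist":0,"claw":0},{"translation":[0,0,0],"twist":0,"claw":0}]' 15
python3 - <<'E'
from h import *
s=snap('wrist','w4'); h=cv2.cvtColor(s['img'],cv2.COLOR_RGB2HSV); H,S,V=[h[...,i].astype(int) for i in range(3)]
w=np.zeros(H.shape,bool); w[170:300,230:330]=1
for nm,mm in [('cap',(H>95)&(H<125)&(S>110)&(V>70)&w),('brown',(H>5)&(H<20)&(S>130)&(V>50)&w)]:
    rr,cc=np.nonzero(mm); print(nm,rr.min(),rr.max(),cc.min(),cc.max())
t=snap('scene'); st=r.get_state(); print(st['opening'],st['tool_pos'],st['contact_force'])
cv2.imwrite('pics/c4.png',np.hstack([cv2.resize(t['img'][190:310,260:400,::-1],(400,343)),cv2.resize(s['img'][170:340,180:380,::-1],(400,343))]))
E
```

```text
clock: 6.07
tool_pos: [0.5105, -0.3116, 0.0592]
eef_rot: [0.624, 0.782, 0.001, 0.003]
contact_force: [-0.1, 0.6, 0.0]
opening: 0.178
cap 239 276 264 293
brown 206 244 252 305
0.1781410648226985 [ 0.50875353 -0.31119946  0.05656334] [-0.22719871  0.21409028  0.56560174]
```

View pics/c4.png

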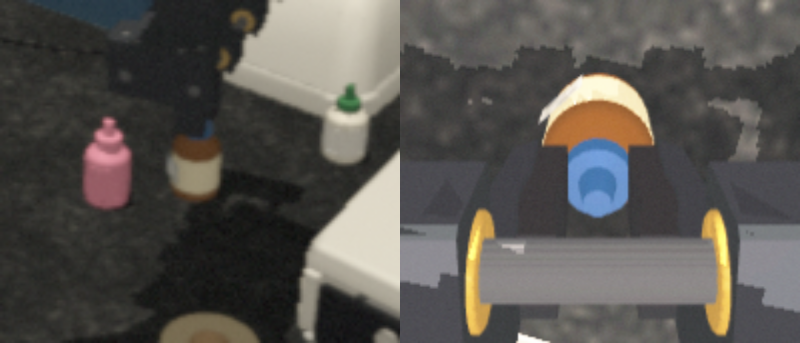

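The bottle is held and moves rigidly with the tool: it has the same pixels in the wrist view, and its foot was at z=0 when the tool was at 0.015. Next I fit the clamp pose from the corners in the top image.

Run:
```python
from h import *
from scipy.optimize import least_squares
s=snap('top')
P=[((43,-28,44),(247,62)),((-43,-28,44),(275,210)),((43,-110,44),(390,32)),((0,92,42),(41,188))]
obs=np.array([[190+b/4.2,125+a/4.2] for _,(a,b) in P])
def W(v,p): c,n=np.cos(v[2]),np.sin(v[2]); x,y,z=np.array(p)/1000; return [v[0]+c*x-n*y,v[1]+n*x+c*y,z]
f=lambda v:(np.array([w2px(s,W(v,p)) for p,_ in P])-obs).ravel()
o=least_squares(f,[.52,.07,.23]); v=o.x; print('clamp',v,np.degrees(v[2]),np.round(o.fun,1))
rc=px2w(s,190+113/4.2,125+318/4.2,.074); 
c,n=np.cos(v[2]),np.sin(v[2]); L=lambda w:np.round([c*(w[0]-v[0])+n*(w[1]-v[1]),-n*(w[0]-v[0])+c*(w[1]-v[1])],4)
print('ring',rc,L(rc)); print('seat local',L([.5196,.0955]),L([.5203,.108]))
to(W(v,(0,24,200)))
```

```text
clamp [0.51721608 0.07371033 0.22163241] 12.69860176835748 [-0.2 -0.4  1.1  0.1 -0.9  0.8 -0.1 -0.5]
ring [0.53116774 0.01063533 0.074     ] [-0.0003 -0.0646]
seat local [0.0071 0.0207] [0.0105 0.0328]
tcp [ 0.508  -0.311   0.0557] units [ 9.92  2.36 -3.61] tooly deg 12.82 tilt [ 0.001 -0.001] t 6.22
```

```bash
python3 -m jog '[{"translation":[0,0,-0.9],"twist":0,"claw":0},{"translation":[0,0,-0.9],"twist":0,"claw":0},{"translation":[0,0,-0.9],"twist":0,"claw":0},{"translation":[0.4,0.1,-0.7],"twist":0,"claw":0},{"translation":[0.8,0.2,-0.2],"twist":0,"claw":0},{"translation":[0.9,0.3,0],"twist":0,"claw":0},{"translation":[0.9,0.3,0],"twist":0,"claw":0},{"translation":[0.9,0.3,0],"twist":0,"claw":0},{"translation":[0.9,0.3,0],"twist":0,"claw":0},{"translation":[0.9,0.3,0],"twist":0,"claw":0},{"translation":[0.8,0.3,0],"twist":0,"claw":0},{"translation":[0.7,0.26,0],"twist":0,"claw":0},{"translation":[0.2,0,0],"twist":0,"claw":0},{"translation":[0,0,0],"twist":0,"claw":0},{"translation":[0,0,0],"twist":0,"claw":0}]' 15
cat >> h.py <<'E'
def W(v,p): c,n=np.cos(v[2]),np.sin(v[2]); x,y,z=np.array(p)/1000; return [v[0]+c*x-n*y,v[1]+n*x+c*y,z]
def L(v,w): c,n=np.cos(v[2]),np.sin(v[2]); return np.round(1000*np.array([c*(w[0]-v[0])+n*(w[1]-v[1]),-n*(w[0]-v[0])+c*(w[1]-v[1])]),1)
E
python3 - <<'E'
from h import *
v=[.5172,.0737,.2216]
to(W(v,(0,24,200))); s=snap('wrist','w5')
for l,z in {'seat':.008,'ring_centre':.061,'trim_pointer':.092,'pressure_plate':0,'bottle_clamp':0,'red_cap_bottle':0}.items():
    for d in r.spot_point(l,'wrist')[:2]: p=px2w(s,*d['location'],z);print(l,np.round(d['location'],1),round(d['confidence'],2),np.round(p,4),L(v,p))
E
```

```text
clock: 7.47
tool_pos: [0.5336, -0.0021, 0.1986]
eef_rot: [0.624, 0.782, -0.001, -0.0]
contact_force: [0.3, -0.0, -0.7]
opening: 0.178
tcp [ 0.5336 -0.0021  0.1986] units [ 2.54  0.02 -0.04] tooly deg 12.85 tilt [-0.002 -0.001] t 7.47
seat [ 92.8 280.6] 0.66 [0.5115 0.1001 0.008 ] [ 0.3 27. ]
seat [115.3 281.4] 0.66 [0.5181 0.0758 0.008 ] [1.3 1.9]
ring_centre [173.8 278.7] 0.74 [0.5288 0.0147 0.061 ] [ -1.6 -60.1]
trim_pointer [171.6 287.4] 0.74 [0.5355 0.0232 0.092 ] [  6.8 -53.3]
trim_pointer [114.5 279.9] 0.3 [0.5167 0.0731 0.092 ] [-0.7 -0.4]
pressure_plate [112.7 280.4] 0.71 [0.5162 0.0788 0.    ] [0.2 5.2]
bottle_clamp [112.6 280.1] 0.77 [0.5158 0.0788 0.    ] [-0.2  5.3]
red_cap_bottle [147.3 409.6] 0.64 [0.6826 0.0745 0.    ] [161.5 -35.6]
```

View pics/w5.png

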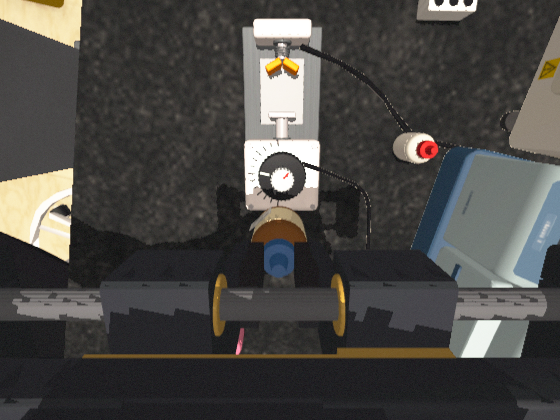

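The wrist view shows the housing at cols 244–320 and rows 140–210, the plate at about (113, 282), the vee at (65, 282), the post at rows 20–45, and the trim pointer pointing up-right. Now I refine the clamp pose from it.

Run:
```python
from h import *
v=[.5172,.0737,.2216]
s=snap('wrist'); im=s['img']
for n,rc,z in [('hou TL',(140,245),.044),('hou TR',(140,320),.044),('hou BR',(209,318),.044),('hou BL',(209,246),.044),('post L',(20,254),.042),('post R',(20,311),.042),('ringtop',(175,282),.074),('trim',(180,283),.092),('plate far edge',(112,282),.040),('floor far',(58,282),.008),('floor near',(123,282),.008),('base TL',(27,244),.008),('base TR',(27,322),.008)]:
    print(n,L(v,px2w(s,*rc,z)))
a=cv2.resize(im[10:215,230:335,::-1],(307,600),interpolation=cv2.INTER_CUBIC)
b=cv2.resize(im[50:135,245:320,::-1],(480,544),interpolation=cv2.INTER_CUBIC)
o=np.zeros((600,790,3),np.uint8);o[:,:307]=a;o[:544,310:]=b;cv2.imwrite('pics/c5.png',o)
```

```text
hou TL [-37.9 -25.7]
hou TR [ 44.6 -25.7]
hou BR [  45.1 -104.3]
hou BL [ -39.  -104.4]
post L [-25.7  92. ]
post R [31.6 92. ]
ringtop [  2.6 -59.8]
trim [  3.4 -62. ]
plate far edge [2.7 3.9]
floor far [ 2.9 64. ]
floor near [ 3.1 -7.2]
base TL [-39.4  95.4]
base TR [47.2 95.5]
```

View pics/c5.png

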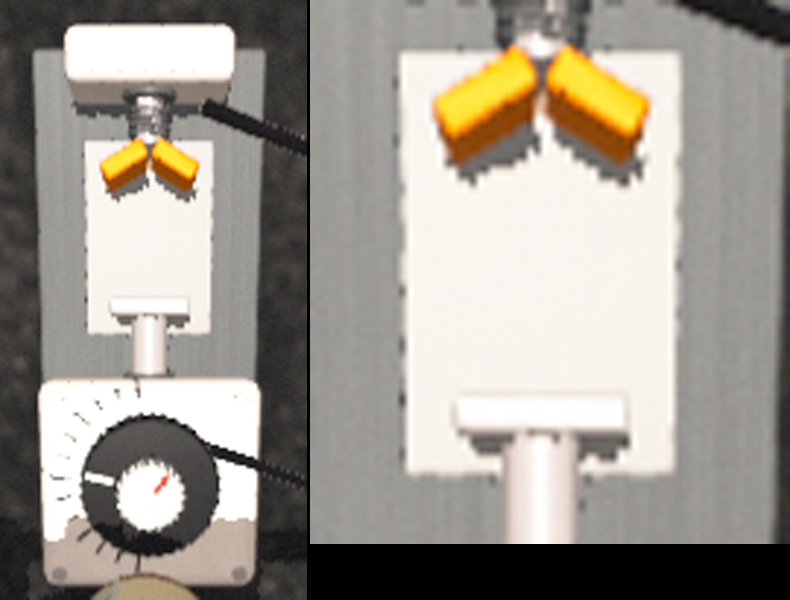

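```bash
python3 -m jog '[{"translation":[0.5,0.1,0],"twist":0,"claw":0},{"translation":[0.8,0,0],"twist":0,"claw":0},{"translation":[0.8,0,0],"twist":0,"claw":0},{"translation":[0.5,0,0],"twist":0,"claw":0},{"translation":[0,0,0],"twist":0,"claw":0},{"translation":[0,0,0.9],"twist":0,"claw":0},{"translation":[0,0,0.8],"twist":0,"claw":0},{"translation":[0,0,0.8],"twist":0,"claw":0},{"translation":[0,0,0.3],"twist":0,"claw":0},{"translation":[0,0,0],"twist":0,"claw":0},{"translation":[0,0,0],"twist":0,"claw":0}]' 15
python3 - <<'E'
from h import *
v=[.5172,.0737,.2216]
to(W(v,(4,27,24))); s=snap('wrist','w6'); print(r.get_state()['contact_force'])
cv2.imwrite('pics/c6.png',cv2.resize(s['img'][20:320,180:380,::-1],(400,600)))
E
```

```text
clock: 8.78
tool_pos: [0.5152, 0.1004, 0.087]
eef_rot: [0.624, 0.781, -0.001, -0.0]
contact_force: [-0.3, -0.4, 0.1]
opening: 0.18
tcp [0.5152 0.1004 0.087 ] units [0.01 0.   1.57] tooly deg 12.79 tilt [-0.001 -0.001] t 8.78
[-0.24552785 -0.22744603 -0.5389766 ]
```

View pics/c6.png

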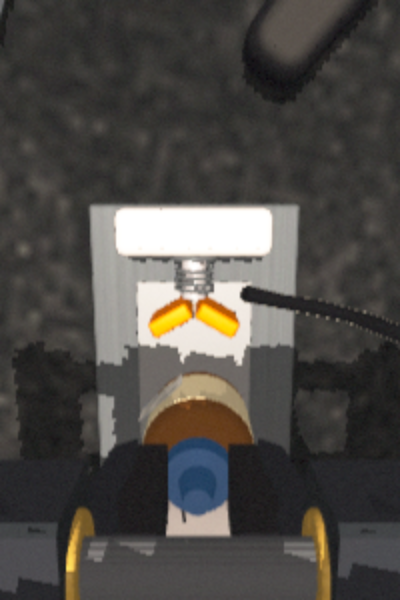

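The bottle sits about 2 mm right of the centre line, with clear margins to the plate (≈5 mm) and the vee (≈8 mm). I'll nudge it left and lower it.

```bash
python3 -m jog '[{"translation":[0.03,-0.05,0],"twist":0,"claw":0},{"translation":[0,0,0.4],"twist":0,"claw":0},{"translation":[0,0,0.4],"twist":0,"claw":0},{"translation":[0,0,0.4],"twist":0,"claw":0},{"translation":[0,0,0.2],"twist":0,"claw":0},{"translation":[0,0,0.1],"twist":0,"claw":0},{"translation":[0,0,0.07],"twist":0,"claw":0},{"translation":[0,0,0],"twist":0,"claw":0},{"translation":[0,0,0],"twist":0,"claw":0}]' 15
python3 - <<'E'
from h import *
s=snap('wrist'); to([0,0,0])
d=r.spot_point('seat','wrist'); print(d)
h=cv2.cvtColor(s['img'],cv2.COLOR_RGB2HSV); H,S,V=[h[...,i].astype(int) for i in range(3)]
rr,cc=np.nonzero((H>10)&(H<25)&(S>200)&(V>180)); print('vee',rr.min(),rr.max(),cc.min(),cc.max(),len(rr))
cv2.imwrite('pics/w7.png',s['img'][:,:,::-1])
E
```

```text
clock: 9.58
tool_pos: [0.5134, 0.102, 0.0251]
eef_rot: [0.624, 0.782, 0.001, 0.0]
contact_force: [0.7, -0.5, -1.1]
opening: 0.176
tcp [0.5134 0.102  0.0251] units [  0.36 -13.08   0.61] tooly deg 12.82 tilt [0.001 0.   ] t 9.63
[]
vee 184 211 248 308 428
```

```bash
python3 -m jog '[{"translation":[0,0,0],"twist":0,"claw":30},{"translation":[0,0,0],"twist":0,"claw":45},{"translation":[0,0,0],"twist":0,"claw":70},{"translation":[0,0,0],"twist":0,"claw":100},{"translation":[0,0,0],"twist":0,"claw":100},{"translation":[0,0,0],"twist":0,"claw":100},{"translation":[0,0,0],"twist":0,"claw":100},{"translation":[0,0,-0.4],"twist":0,"claw":100},{"translation":[0,0,-0.8],"twist":0,"claw":100},{"translation":[0,0,-0.9],"twist":0,"claw":100},{"translation":[0,0,-0.9],"twist":0,"claw":100},{"translation":[-0.4,0,-0.9],"twist":0,"claw":100},{"translation":[-0.8,0,-0.5],"twist":0,"claw":100},{"translation":[-0.8,0,0],"twist":0,"claw":100},{"translation":[-0.28,0,0],"twist":0,"claw":100},{"translation":[0,0,0],"twist":0,"claw":100},{"translation":[0,0,0],"twist":0,"claw":100}]' 15
python3 - <<'E'
from h import *
v=[.5172,.0737,.2216]
to([0,0,.2]); s=snap('wrist','w8')
for l,z in {'amber_bottle':.008,'ring_centre':.061,'trim_pointer':.092,'pressure_plate':0}.items():
    for d in r.spot_point(l,'wrist')[:2]: p=px2w(s,*d['location'],z);print(l,np.round(d['location'],1),round(d['confidence'],2),np.round(p,4),L(v,p))
E
```

```text
clock: 11.1
tool_pos: [0.5324, 0.0133, 0.1998]
eef_rot: [0.624, 0.781, -0.0, -0.001]
contact_force: [0.2, 0.9, -0.0]
opening: 0.999
tcp [0.5324 0.0133 0.1998] units [ 2.620e+00 -1.305e+01  1.000e-02] tooly deg 12.78 tilt [-0.001  0.001] t 11.1
amber_bottle [337.6 229.5] 0.66 [ 0.5125 -0.2277  0.008 ] [ -70.8 -293. ]
amber_bottle [107.1 286.5] 0.59 [0.5208 0.1021 0.008 ] [ 9.8 26.9]
ring_centre [188.5 277.6] 0.59 [0.5301 0.0142 0.061 ] [ -0.5 -60.9]
trim_pointer [188.7 283.4] 0.87 [0.5345 0.0213 0.092 ] [  5.4 -54.9]
pressure_plate [125.7 277.9] 0.67 [0.5156 0.0791 0.    ] [-0.4  5.6]
```

View pics/w8.png

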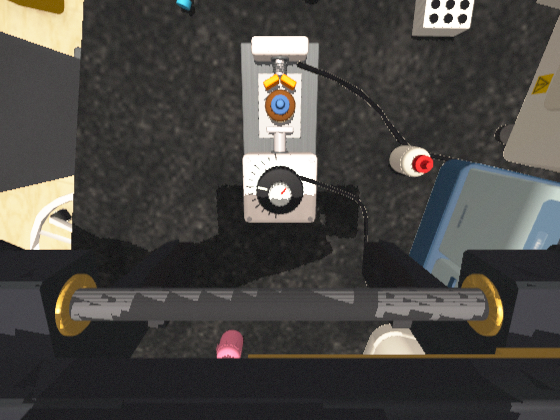

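The bottle stands in the bay on the centre line at (105, 280), and the clamp and bystanders are undisturbed. Before gripping the ring I need to know where the fingertips really are, so I check whether they extend below the visible wedges into the shadow.

Run:
```python
from h import *
a=cv2.imread('pics/w1.png').astype(int); b=cv2.imread('pics/w8.png').astype(int)
for n,i in (('w1',a),('w8',b)):
    print(n)
    for row in range(206,262,4): print(row, [tuple(i[row,c])[1] for c in range(150,232,4)])
```

```text
w1
206 [np.int64(23), np.int64(24), np.int64(26), np.int64(31), np.int64(49), np.int64(124), np.int64(126), np.int64(124), np.int64(126), np.int64(126), np.int64(125), np.int64(101), np.int64(100), np.int64(19), np.int64(27), np.int64(25), np.int64(31), np.int64(23), np.int64(32), np.int64(25), np.int64(22)]
210 [np.int64(39), np.int64(27), np.int64(24), np.int64(73), np.int64(126), np.int64(127), np.int64(126), np.int64(124), np.int64(125), np.int64(125), np.int64(126), np.int64(127), np.int64(109), np.int64(96), np.int64(34), np.int64(27), np.int64(24), np.int64(24), np.int64(21), np.int64(18), np.int64(28)]
214 [np.int64(29), np.int64(29), np.int64(30), np.int64(124), np.int64(128), np.int64(126), np.int64(129), np.int64(125), np.int64(125), np.int64(123), np.int64(129), np.int64(124), np.int64(126), np.int64(99), np.int64(95), np.int64(27), np.int64(16), np.int64(26), np.int64(20), np.int64(34), np.int64(27)]
218 [np.int64(15), np.int64(27), np.int64(105), np.int64(124), np.int64(125), np.int64(126), np.int64(120), np.int64(48), np.int64(36), np.int64(98), np.int64(126), np.int64
[... 6656 characters left out ...]
30), np.int64(29), np.int64(29), np.int64(25), np.int64(32), np.int64(22), np.int64(33), np.int64(33)]
254 [np.int64(34), np.int64(33), np.int64(31), np.int64(33), np.int64(35), np.int64(27), np.int64(30), np.int64(24), np.int64(31), np.int64(29), np.int64(26), np.int64(21), np.int64(31), np.int64(37), np.int64(23), np.int64(27), np.int64(28), np.int64(30), np.int64(29), np.int64(33), np.int64(33)]
258 [np.int64(31), np.int64(33), np.int64(28), np.int64(33), np.int64(27), np.int64(29), np.int64(35), np.int64(27), np.int64(25), np.int64(24), np.int64(26), np.int64(19), np.int64(29), np.int64(29), np.int64(30), np.int64(26), np.int64(31), np.int64(34), np.int64(33), np.int64(30), np.int64(26)]
```

The fingertips end visibly about 41 mm behind the reported TCP. The finger wedge ends at row 241 with table texture beyond it, and the cap grip at tool z=0.015 agrees. I'll work with tip z = tool z + 0.041. Next is the ring offset in tool coordinates, calibrated on the bottle I just placed.

Run:
```python
from h import *
s=snap('wrist'); im=s['img']; g=cv2.cvtColor(im,cv2.COLOR_RGB2GRAY); h=cv2.cvtColor(im,cv2.COLOR_RGB2HSV)
M=R.from_quat(r.get_state()['eef_rot']).as_matrix(); t=np.array(r.get_state()['tool_pos'])
T=lambda rc,z:np.round(1000*(M.T@(px2w(s,*rc,z)-t))[:2],1)
H,S,V=[h[...,i].astype(int) for i in range(3)]
def box(m,r0,r1,c0,c1):
    w=np.zeros(m.shape,np.uint8);w[r0:r1,c0:c1]=m[r0:r1,c0:c1]
    n,l,st,ce=cv2.connectedComponentsWithStats(w); k=1+np.argmax(st[1:,4]); x,y,a,b,A=st[k]; return y,y+b-1,x,x+a-1,A
b=box((H>95)&(H<125)&(S>110)&(V>60),85,125,262,298); print('cap',b,T(((b[0]+b[1])/2,(b[2]+b[3])/2),.068))
b=box((H>5)&(H<20)&(S>130)&(V>40),80,130,255,305); print('brown',b,T(((b[0]+b[1])/2,(b[2]+b[3])/2),.055))
b=box((g<75),162,216,250,303); print('ring',b,T(((b[0]+b[1])/2,(b[2]+b[3])/2),.072),T((b[1],(b[2]+b[3])/2),.074))
b=box((g>130)&(S<60),178,208,268,296); print('trim',b,T(((b[0]+b[1])/2,(b[2]+b[3])/2),.09))
b=box((g>100)&(S<60),140,225,235,325); print('housing',b,T((b[0],b[2]),.044),T((b[1],b[3]),.044))
red=(S>120)&((H<8)|(H>172)); red[:170]=0;red[215:]=0;red[:,:265]=0;red[:,300:]=0
rr,cc=np.nonzero(red); print('pointer',len(rr),rr.min(),rr.max(),cc.min(),cc.max())
```

```text
cap (np.int32(97), np.int32(115), np.int32(271), np.int32(288), np.int32(257)) [86.7  0. ]
brown (np.int32(91), np.int32(122), np.int32(265), np.int32(294), np.int32(415)) [87.1  0.1]
ring (np.int32(167), np.int32(215), np.int32(256), np.int32(302), np.int32(1039)) [ 1.1 -0.4] [-24.7  -0.4]
trim (np.int32(184), np.int32(206), np.int32(268), np.int32(290), np.int32(382)) [ 0.8 -0.4]
housing (np.int32(140), np.int32(223), np.int32(242), np.int32(316), np.int32(4291)) [ 52.6 -41.2] [-43.4  43.5]
pointer 8 190 194 280 284
```

```bash
python3 -c "
from h import *
st=r.get_state(); print(np.round(st['q'],3),st['clock'],st['moment'],st['contact_force']); to([0,0,.2])"
```

```text
[ 0.216  0.607 -0.537  1.831  0.411  0.817 -0.302] 11.4 [-0.0209459  -0.09892707  0.07927296] [ 0.554415   -0.6515529  -1.00200727]
tcp [0.5327 0.0145 0.2002] units [ 2.640e+00 -1.306e+01  1.000e-02] tooly deg 12.98 tilt [-0.001  0.001] t 11.4
```

```bash
python3 -m jog '[{"translation":[0.03,-0.01,0.7],"twist":0,"claw":100},{"translation":[0,0,0.8],"twist":0,"claw":100},{"translation":[0,0,0.8],"twist":0,"claw":100},{"translation":[0,0,0.7],"twist":0,"claw":100},{"translation":[0,0,0.5],"twist":0,"claw":100},{"translation":[0,0,0.4],"twist":0,"claw":100},{"translation":[0,0,0.3],"twist":0,"claw":100},{"translation":[0,0,0.2],"twist":0,"claw":100},{"translation":[0,0,0.2],"twist":0,"claw":100},{"translation":[0,0,0],"twist":0,"claw":100},{"translation":[0,0,0],"twist":0,"claw":100}]' 30
python3 - <<'E'
from h import *
to([0,0,.011]); s=snap('wrist'); t=snap('scene'); st=r.get_state(); print(np.round(st['contact_force'],2),np.round(st['moment'],3))
print('ring top/bottom, tips at tool y +-44 in scene px', [np.round(w2px(t,p),0) for p in ([.5312,.0115,.048],[.5312,.0115,.074],[.49,.002,.055])])
a=cv2.resize(s['img'][110:350,140:420,::-1],(700,600)); 
b=cv2.resize(t['img'][150:240,170:270,::-1],(667,600),interpolation=cv2.INTER_CUBIC)
cv2.imwrite('pics/c9.png',cv2.resize(np.hstack([a,b]),(800,351),interpolation=cv2.INTER_AREA))
E
```

```text
clock: 12.32
tool_pos: [0.5326, 0.0143, 0.0165]
eef_rot: [0.623, 0.782, 0.0, 0.0]
contact_force: [-0.4, -0.2, -0.0]
opening: 0.998
tcp [0.5326 0.0143 0.0165] units [  2.61 -13.06   0.14] tooly deg 12.86 tilt [ 0. -0.] t 12.32
[ 0.26 -0.08  0.63] [-0.031 -0.077  0.018]
ring top/bottom, tips at tool y +-44 in scene px [array([203., 214.]), array([193., 214.]), array([208., 205.])]
```

View pics/c9.png

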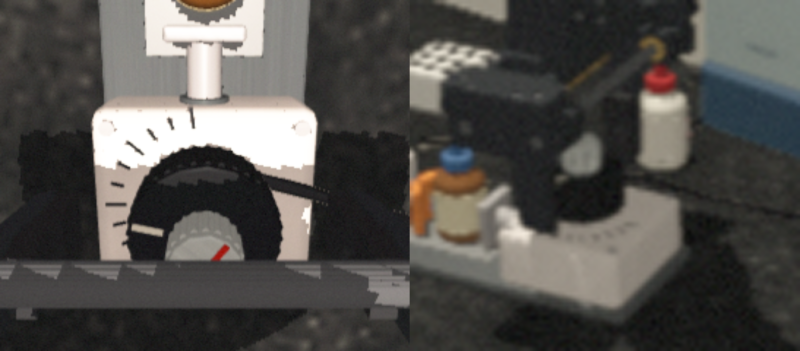

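The wrist view shows the ring centred between the fingers, and the scene view shows the near tip just beside the ring at z ≈ 0.055 with the rod well above the trim knob. I'll go down 4 mm more and grip.

```bash
python3 -m jog '[{"translation":[0,0,0.1],"twist":0,"claw":100},{"translation":[0,0,0],"twist":0,"claw":75},{"translation":[0,0,0],"twist":0,"claw":65},{"translation":[0,0,0],"twist":0,"claw":58},{"translation":[0,0,0],"twist":0,"claw":45},{"translation":[0,0,0],"twist":0,"claw":30},{"translation":[0,0,0],"twist":0,"claw":30},{"translation":[0,0,0],"twist":0,"claw":30},{"translation":[0,0,0],"twist":0,"claw":30},{"translation":[0,0,0],"twist":0,"claw":30}]' 35
cat >> h.py <<'E'
import time
def feel():
    st=r.get_state(); M=R.from_quat(st['eef_rot']).as_matrix(); ax=M.T@np.array(st['contact_force']); m=M.T@np.array(st['moment'])
    print('t',round(st['clock'],2),'F tool',np.round(ax,2),'M tool',np.round(m,3),'q7',round(st['q'][6],4),'tau7',round(st['joint_torque'][6],3),'op',round(st['opening'],3),'yaw',round(np.degrees(np.arctan2(M[1,1],M[0,1])),2))
E
python3 -c "
from h import *
feel()"
```

```text
clock: 13.25
tool_pos: [0.5331, 0.0142, 0.0125]
eef_rot: [0.624, 0.782, 0.0, 0.0]
contact_force: [0.8, -0.1, -0.3]
opening: 0.563
t 13.25 F tool [-0.25  0.78  0.31] M tool [-0.386 -0.075  0.001] q7 -0.5182 tau7 0.03 op 0.563 yaw 12.83
```

```bash
python3 -m jog '[{"translation":[0,0,0],"twist":0.5,"claw":30},{"translation":[0,0,0],"twist":0.5,"claw":30},{"translation":[0,0,0],"twist":0,"claw":30}]' 35; python3 -c "
from h import *
feel()"; python3 -m jog '[{"translation":[0,0,0],"twist":0.5,"claw":30},{"translation":[0,0,0],"twist":0.5,"claw":30},{"translation":[0,0,0],"twist":0,"claw":30}]'; python3 -c "
from h import *
feel()"; python3 -m jog '[{"translation":[0,0,0],"twist":0.5,"claw":30},{"translation":[0,0,0],"twist":0.5,"claw":30},{"translation":[0,0,0],"twist":0,"claw":30}]'; python3 -c "
from h import *
feel(); s=snap('top'); snap('scene')
for c in ('top','scene'):
  for d in r.spot_point('pressure_plate',c): print(c,d)"
```

```text
clock: 13.5
tool_pos: [0.5331, 0.0142, 0.0125]
eef_rot: [0.664, 0.748, 0.0, 0.0]
contact_force: [1.8, 0.4, -0.2]
opening: 0.563
t 13.5 F tool [0.16 1.83 0.2 ] M tool [-0.462 -0.007  0.259] q7 -0.5862 tau7 -0.082 op 0.563 yaw 6.76
clock: 13.75
tool_pos: [0.5331, 0.0141, 0.0125]
eef_rot: [0.702, 0.712, 0.0, 0.0]
contact_force: [1.9, 0.7, -0.5]
opening: 0.56
t 13.75 F tool [0.69 1.95 0.49] M tool [-0.443 -0.017  0.238] q7 -0.6512 tau7 -0.092 op 0.56 yaw 0.82
clock: 14.0
tool_pos: [0.533, 0.0141, 0.0125]
eef_rot: [0.738, 0.675, 0.0, 0.0]
contact_force: [2.8, 1.0, -0.0]
opening: 0.557
t 14.0 F tool [1.28 2.74 0.02] M tool [-0.499  0.03   0.209] q7 -0.7152 tau7 -0.097 op 0.557 yaw -5.13
top {'location': [277.2, 375.6], 'confidence': 0.25}
scene {'location': [212.6, 190.5], 'confidence': 0.52}
```

```bash
cat >> h.py <<'E'
def redptr():
    s=snap('wrist'); h=cv2.cvtColor(s['img'],cv2.COLOR_RGB2HSV); H,S,V=[h[...,i].astype(int) for i in range(3)]
    m=(S>120)&((H<8)|(H>172))&(V>80); m[:200]=0; m[330:]=0; m[:,:230]=0; m[:,330:]=0
    rr,cc=np.nonzero(m)
    if len(rr)>3:
        a,b=px2w(s,rr.min(),cc[rr==rr.min()].mean(),.092),px2w(s,rr.max(),cc[rr==rr.max()].mean(),.092); print('red',len(rr),np.round(a[:2],4),np.round(b[:2],4),'dir',round(np.degrees(np.arctan2(*(a-b)[1::-1])),1))
    else: print('red none')
    m=(h[...,2]>150)&(S<70); m2=np.zeros_like(m);
E
python3 -c "
from h import *
redptr()"
python3 -m jog '[{"translation":[0,0,0],"twist":0.5,"claw":30},{"translation":[0,0,0],"twist":0.5,"claw":30},{"translation":[0,0,0],"twist":0.5,"claw":30},{"translation":[0,0,0],"twist":0.5,"claw":30},{"translation":[0,0,0],"twist":0,"claw":30}]' 35; python3 -c "
from h import *
feel(); redptr()"; python3 -m jog '[{"translation":[0,0,0],"twist":0.5,"claw":30},{"translation":[0,0,0],"twist":0.5,"claw":30},{"translation":[0,0,0],"twist":0,"claw":30}]'; python3 -c "
from h import *
feel()
s=snap('wrist','w10')"
```

```text
red 44 [0.5361 0.023 ] [0.5349 0.0197] dir 69.5
clock: 14.67
tool_pos: [0.533, 0.0141, 0.0125]
eef_rot: [0.805, 0.594, 0.0, 0.0]
contact_force: [3.0, -0.7, 0.2]
opening: 0.561
t 14.67 F tool [ 0.27  3.09 -0.24] M tool [-0.591  0.222  0.252] q7 -0.8419 tau7 -0.077 op 0.561 yaw -17.17
red 49 [0.5365 0.0229] [0.535  0.0194] dir 67.3
clock: 14.97
tool_pos: [0.533, 0.0141, 0.0125]
eef_rot: [0.835, 0.551, 0.0, 0.0]
contact_force: [3.2, 0.6, 0.4]
opening: 0.557
t 14.97 F tool [ 1.85  2.74 -0.37] M tool [-0.644  0.357  0.239] q7 -0.9033 tau7 -0.089 op 0.557 yaw -23.13
```

```bash
cat >> h.py <<'E'
def chk():
    ms=[];cs=[]
    for i in range(4):
        s=r.snapshot('scene'); st=r.get_state(); ms.append(st['moment'][2])
        h=cv2.cvtColor(s['img'],cv2.COLOR_RGB2HSV)[180:215,170:205]; m=(h[...,0]>95)&(h[...,0]<125)&(h[...,1]>110)&(h[...,2]>60); rr,cc=np.nonzero(m); cs.append((rr.mean()+180,cc.mean()+170) if len(rr) else (0,0))
    M=R.from_quat(st['eef_rot']).as_matrix()
    print('t',round(st['clock'],2),'Mz world',np.round(np.mean(ms),4),np.round(ms,3),'cap',np.round(np.mean(cs,0),2),'yaw',round(np.degrees(np.arctan2(M[1,1],M[0,1])),2),'F',np.round(st['contact_force'],1),'op',round(st['opening'],3))
E
S='[{"translation":[0,0,0],"twist":0.5,"claw":30},{"translation":[0,0,0],"twist":0.5,"claw":30},{"translation":[0,0,0],"twist":0,"claw":30}]'
python3 -c "
from h import *
chk()"
python3 -m jog '[{"translation":[0,0,0],"twist":0.5,"claw":30},{"translation":[0,0,0],"twist":0.5,"claw":30},{"translation":[0,0,0],"twist":0,"claw":30}]' >/dev/null; python3 -c "
from h import *
chk()"
python3 -m jog '[{"translation":[0,0,0],"twist":0.5,"claw":30},{"translation":[0,0,0],"twist":0,"claw":30}]' >/dev/null; python3 -c "
from h import *
chk()"
python3 -m jog '[{"translation":[0,0,0],"twist":0.5,"claw":30},{"translation":[0,0,0],"twist":0,"claw":30}]' >/dev/null; python3 -c "
from h import *
chk()"
```

```text
t 15.22 Mz world -0.2121 [-0.249 -0.198 -0.218 -0.183] cap [190.82 181.21] yaw -23.12 F [ 3.8 -0.  -0.1] op 0.559
t 15.67 Mz world -0.2256 [-0.234 -0.28  -0.16  -0.228] cap [190.95 180.79] yaw -29.12 F [4.5 1.1 0.2] op 0.556
t 16.03 Mz world -0.1933 [-0.224 -0.183 -0.179 -0.188] cap [190.59 180.83] yaw -32.11 F [4.7 0.6 1.1] op 0.56
t 16.4 Mz world -0.1968 [-0.222 -0.196 -0.199 -0.169] cap [190.   180.65] yaw -35.13 F [4.7 1.1 0.5] op 0.566
```

```bash
python3 -m jog '[{"translation":[0,0,0],"twist":0.5,"claw":30},{"translation":[0,0,0],"twist":0,"claw":30}]' >/dev/null; python3 -c "
from h import *
chk()"
python3 -m jog '[{"translation":[0,0,0],"twist":0.5,"claw":30},{"translation":[0,0,0],"twist":0,"claw":30}]' >/dev/null; python3 -c "
from h import *
chk()"
python3 -m jog '[{"translation":[0,0,0],"twist":0.5,"claw":30},{"translation":[0,0,0],"twist":0,"claw":30}]' >/dev/null; python3 -c "
from h import *
chk(); redptr()"
```

```text
t 16.77 Mz world -0.1975 [-0.242 -0.167 -0.17  -0.211] cap [189.51 180.48] yaw -38.13 F [5.9 0.7 0.8] op 0.562
t 17.13 Mz world -0.1906 [-0.201 -0.186 -0.223 -0.153] cap [189.45 180.27] yaw -41.14 F [5.8 1.5 0.7] op 0.556
t 17.5 Mz world -0.1553 [-0.143 -0.208 -0.14  -0.13 ] cap [189.32 180.05] yaw -44.14 F [ 4.4 -0.2  0.5] op 0.56
red 47 [0.5373 0.0228] [0.535 0.019] dir 58.3
```

```bash
cat >> h.py <<'E'
def red2(s):
    h=cv2.cvtColor(s['img'],cv2.COLOR_RGB2HSV); H,S,V=[h[...,i].astype(int) for i in range(3)]
    m=(S>100)&((H<9)|(H>170))&(V>70); m[:170]=0; m[330:]=0; m[:,:250]=0; m[:,310:]=0
    n,l,st,ce=cv2.connectedComponentsWithStats(m.astype(np.uint8)); k=1+np.argmax(st[1:,4])
    rr,cc=np.nonzero(l==k); P=np.array([px2w(s,a,b,.092)[:2] for a,b in zip(rr,cc)]); c=P.mean(0); u=np.linalg.svd(P-c)[2][0]; p=(P-c)@u
    print('red',len(rr),'box',rr.min(),rr.max(),cc.min(),cc.max(),'c',np.round(c,4),'dir',round(np.degrees(np.arctan2(u[1],u[0]))%180,1),'len',round(np.ptp(p),4))
E
python3 - <<'E'
from h import *
red2(snap('wrist','w11'))
st=r.get_state()
from scipy.spatial.transform import Rotation as R
T0=np.array(r.snapshot('wrist')['T_tool_cam']); s0=snap('wrist')
def old(f,pos,yaw):
    M=np.array([[np.sin(-yaw)*-1*-1,0,0]]) if 0 else None
    y=np.array([np.cos(yaw),np.sin(yaw),0]);z=np.array([0,0,-1.]);x=np.cross(y,z)
    T=np.eye(4);T[:3,:3]=np.stack([x,y,z],1);T[:3,3]=pos;M=T@T0
    s=dict(s0);s['img']=cv2.imread(f)[:,:,::-1].copy();s['rotation']=M[:3,:3];s['origin']=M[:3,3];return s
d=np.radians
red2(old('pics/w8.png',[.5325,.0139,.1999],d(12.8))); red2(old('pics/w10.png',[.533,.0141,.0125],d(-23.1)))
E
```

```text
red 54 box 278 288 269 276 c [0.5359 0.021 ] dir 64.0 len 0.0045
red 11 box 188 193 281 285 c [0.5358 0.0193] dir 63.7 len 0.0064
red 58 box 277 288 277 281 c [0.536  0.0209] dir 66.9 len 0.0047
```

The trim pointer direction is unchanged (63.7° at the start, 64.0° now). I'll keep turning in small steps.

```bash
python3 -m jog '[{"translation":[0,0,0],"twist":0.5,"claw":30},{"translation":[0,0,0],"twist":0,"claw":30}]' >/dev/null; python3 -c "
from h import *
chk()"
python3 -m jog '[{"translation":[0,0,0],"twist":0.5,"claw":30},{"translation":[0,0,0],"twist":0,"claw":30}]' >/dev/null; python3 -c "
from h import *
chk()"
python3 -m jog '[{"translation":[0,0,0],"twist":0.5,"claw":30},{"translation":[0,0,0],"twist":0,"claw":30}]' >/dev/null; python3 -c "
from h import *
chk()"
python3 -m jog '[{"translation":[0,0,0],"twist":0.5,"claw":30},{"translation":[0,0,0],"twist":0,"claw":30}]' >/dev/null; python3 -c "
from h import *
chk(); feel()"
```

```text
t 18.07 Mz world -0.1771 [-0.151 -0.194 -0.17  -0.193] cap [189.54 179.89] yaw -47.15 F [4.1 0.5 0.7] op 0.561
t 18.43 Mz world -0.1753 [-0.192 -0.199 -0.162 -0.148] cap [189.5  179.69] yaw -50.15 F [6.1 0.9 1. ] op 0.562
t 18.8 Mz world -0.1983 [-0.212 -0.167 -0.226 -0.188] cap [189.33 179.4 ] yaw -53.15 F [ 4.6  0.6 -0.6] op 0.558
t 19.17 Mz world -0.1571 [-0.129 -0.149 -0.173 -0.177] cap [189.23 179.24] yaw -56.16 F [5.4 0.7 0.3] op 0.557
t 19.17 F tool [ 4.87  2.37 -0.32] M tool [-0.407  0.945  0.177] q7 -1.233 tau7 0.188 op 0.557 yaw -56.16
```

```bash
python3 -m jog '[{"translation":[0,0,0],"twist":0.5,"claw":30},{"translation":[0,0,0],"twist":0,"claw":30}]' >/dev/null; python3 -c "
from h import *
chk()"
python3 -m jog '[{"translation":[0,0,0],"twist":0.5,"claw":30},{"translation":[0,0,0],"twist":0,"claw":30}]' >/dev/null; python3 -c "
from h import *
chk()"
python3 -m jog '[{"translation":[0,0,0],"twist":0.5,"claw":30},{"translation":[0,0,0],"twist":0,"claw":30}]' >/dev/null; python3 -c "
from h import *
chk()"
python3 -m jog '[{"translation":[0,0,0],"twist":0.5,"claw":30},{"translation":[0,0,0],"twist":0,"claw":30}]' >/dev/null; python3 -c "
from h import *
chk(); feel()"
```

```text
t 19.53 Mz world -0.2097 [-0.191 -0.208 -0.183 -0.257] cap [189.42 179.12] yaw -59.16 F [5.1 0.7 0.7] op 0.56
t 19.9 Mz world -0.1931 [-0.177 -0.211 -0.182 -0.203] cap [189.44 179.1 ] yaw -62.16 F [6.1 1.2 1. ] op 0.556
t 20.27 Mz world -0.1615 [-0.107 -0.171 -0.186 -0.182] cap [189.51 178.9 ] yaw -65.16 F [4.1 0.1 1. ] op 0.558
t 20.63 Mz world -0.1279 [-0.161 -0.117 -0.129 -0.106] cap [189.15 178.66] yaw -68.16 F [6.  0.8 1. ] op 0.556
t 20.63 F tool [ 5.82  1.47 -0.96] M tool [-0.242  0.976  0.106] q7 -1.3501 tau7 0.149 op 0.556 yaw -68.16
```

```bash
sed -i "s/    ms=\[\];cs=\[\]/    ms=[r.get_state()['moment'][2]];cs=[]/" h.py
python3 -m jog '[{"translation":[0,0,0],"twist":0.25,"claw":30},{"translation":[0,0,0],"twist":0.25,"claw":30}]' >/dev/null; python3 -c "
from h import *
chk()"
python3 -m jog '[{"translation":[0,0,0],"twist":0.25,"claw":30},{"translation":[0,0,0],"twist":0.25,"claw":30}]' >/dev/null; python3 -c "
from h import *
chk()"
python3 -m jog '[{"translation":[0,0,0],"twist":0.25,"claw":30},{"translation":[0,0,0],"twist":0.25,"claw":30}]' >/dev/null; python3 -c "
from h import *
chk(); feel(); red2(snap('wrist','w12'))"
```

```text
t 21.0 Mz world 0.1408 [0.33  0.169 0.035 0.083 0.086] cap [189.22 178.37] yaw -71.1 F [5.  1.  0.8] op 0.561
t 21.37 Mz world 0.1843 [0.384 0.216 0.142 0.085 0.094] cap [189.31 178.14] yaw -74.11 F [4.5 0.5 1. ] op 0.555
t 21.73 Mz world 0.2046 [0.417 0.25  0.135 0.104 0.117] cap [189.23 178.19] yaw -77.11 F [ 5.   0.5 -0. ] op 0.557
t 21.73 F tool [4.96 0.66 0.05] M tool [-0.051  1.001 -0.117] q7 -1.437 tau7 -0.117 op 0.557 yaw -77.11
red 19 box 285 288 258 263 c [0.5369 0.0219] dir 94.2 len 0.002
```

The reading shows rising load since about yaw -62°. I'll back off 6° and repeat the two forward steps with the free-running protocol, so the readings compare directly.

```bash
python3 -m jog '[{"translation":[0,0,0],"twist":-0.5,"claw":30},{"translation":[0,0,0],"twist":-0.5,"claw":30},{"translation":[0,0,0],"twist":0,"claw":30}]' >/dev/null; python3 -c "
from h import *
chk()"
python3 -m jog '[{"translation":[0,0,0],"twist":0.5,"claw":30},{"translation":[0,0,0],"twist":0,"claw":30}]' >/dev/null; python3 -c "
from h import *
chk()"
python3 -m jog '[{"translation":[0,0,0],"twist":0.5,"claw":30},{"translation":[0,0,0],"twist":0,"claw":30}]' >/dev/null; python3 -c "
from h import *
chk(); feel()"
```

```text
t 22.23 Mz world 0.2952 [0.291 0.323 0.263 0.326 0.273] cap [189.26 178.39] yaw -71.05 F [4.9 0.8 0.8] op 0.558
t 22.6 Mz world -0.0814 [-0.031 -0.096 -0.076 -0.123 -0.082] cap [189.27 178.12] yaw -74.16 F [5.2 0.5 0.8] op 0.557
t 22.97 Mz world -0.101 [-0.038 -0.153 -0.052 -0.113 -0.148] cap [189.3  177.87] yaw -77.16 F [4.6 0.9 0.9] op 0.557
t 22.97 F tool [ 4.69  0.13 -0.85] M tool [-0.03   1.039  0.148] q7 -1.4375 tau7 0.084 op 0.557 yaw -77.16
```

Run:
```python
from h import *
chk();chk();chk()
```

```text
t 23.17 Mz world -0.108 [-0.148 -0.079 -0.047 -0.131 -0.134] cap [189.31 177.93] yaw -77.16 F [ 5.5 -0.  -0.1] op 0.558
t 23.37 Mz world -0.0886 [-0.134 -0.106 -0.098 -0.037 -0.069] cap [189.34 177.96] yaw -77.15 F [5.  0.7 0.6] op 0.559
t 23.57 Mz world -0.0591 [-0.069 -0.022 -0.034 -0.081 -0.09 ] cap [189.33 177.89] yaw -77.16 F [5.7 1.  1. ] op 0.557
```

Averaged shift is about +0.10 N m from free running, i.e. about 10 N (the step trend and the moving torque suggest 13). That is inside the window, so I release and lift away.

```bash
python3 -m jog '[{"translation":[0,0,0],"twist":0,"claw":62},{"translation":[0,0,0],"twist":0,"claw":75},{"translation":[0,0,0],"twist":0,"claw":80},{"translation":[0,0,0],"twist":0,"claw":80},{"translation":[0,0,0],"twist":0,"claw":80},{"translation":[0,0,-0.3],"twist":0,"claw":80},{"translation":[0,0,-0.7],"twist":0,"claw":80},{"translation":[0,0,-0.9],"twist":0,"claw":80},{"translation":[0,0,-0.9],"twist":0,"claw":80},{"translation":[0,0,-0.9],"twist":0,"claw":80},{"translation":[0,0,-0.9],"twist":0,"claw":80},{"translation":[0,-0.9,0],"twist":0,"claw":80},{"translation":[0,0,0],"twist":0,"claw":80},{"translation":[0,0,0],"twist":0,"claw":80}]'
python3 - <<'E'
from h import *
feel(); s=snap('wrist','w13'); snap('scene','s13'); chk()
v=[.5172,.0737,.2216]; vc=[.5203,.0753,.2216]
h=cv2.cvtColor(s['img'],cv2.COLOR_RGB2HSV); H,S,V=[h[...,i].astype(int) for i in range(3)]
def cc(m):
    n,l,st,ce=cv2.connectedComponentsWithStats(m.astype(np.uint8)); k=1+np.argmax(st[1:,4]); return ce[k][::-1],st[k]
for n,m,z in (('cap',(H>95)&(H<125)&(S>110)&(V>60),.066),('brown',(H>5)&(H<20)&(S>130)&(S<200)&(V>40),.055),('vee',(H>10)&(H<25)&(S>200)&(V>180),.04)):
    try: p,st=cc(m); print(n,np.round(p),st,L(v,px2w(s,*p,z)))
    except Exception as e: print(n,e)
m=(S>100)&((H<9)|(H>170))&(V>70); n,l,st,ce=cv2.connectedComponentsWithStats(m.astype(np.uint8))
for k in range(1,n):
    if st[k,4]>4: print('red blob',st[k],L(v,px2w(s,*ce[k][::-1],.092)))
for l,z in {'amber_bottle':.008,'trim_pointer':.092,'pressure_plate':0,'red_cap_bottle':0}.items():
    for d in r.spot_point(l,'wrist')[:2]: p=px2w(s,*d['location'],z);print(l,np.round(d['location'],1),round(d['confidence'],2),L(v,p))
E
```

```text
clock: 24.73
tool_pos: [0.5239, 0.0513, 0.1976]
eef_rot: [0.994, 0.114, 0.0, -0.001]
contact_force: [-0.6, -0.2, -0.2]
opening: 0.801
t 24.73 F tool [-0.63  0.04  0.2 ] M tool [-0.003 -0.04   0.013] q7 -1.4996 tau7 -0.078 op 0.801 yaw -76.93
t 25.03 Mz world 0.0004 [-0.016  0.037 -0.001 -0.002 -0.016] cap [189.27 178.06] yaw -77.26 F [ 0.6 -0.1 -0.3] op 0.798
cap [ 19. 410.] [ 313    0  174   41 1865] [ 165.5 -144.4]
brown [354. 428.] [ 208  348  352   10 1715] [-213.8 -218.2]
vee [343. 169.] [157 329  24  28 310] [-212.4  121.8]
red blob [281  21  20  24 368] [146.  -32.8]
red blob [310 190   6   6  13] [  5.3 -57. ]
red blob [474 223  44  28 570] [ -37.  -237.5]
red blob [502 239  21  12 109] [ -48.5 -261.8]
amber_bottle [176.9 232.5] 0.75 [ 6.9 34.1]
amber_bottle [233.4 481.6] 0.72 [ -65.7 -290.6]
trim_pointer [190.8 308.4] 0.85 [  7.1 -52.9]
trim_pointer [178.8 238.4] 0.36 [18.5 15.5]
pressure_plate [179.5 243.9] 0.6 [ 2.3 20.8]
red_cap_bottle [ 51.7 290.1] 0.8 [151.5 -35.9]
red_cap_bottle [178.7 256.1] 0.72 [3.5 5.2]
```

```bash
python3 -c "
from plant import r
print(r.finish_job(), r.get_state()['clock'])"
```

```text
the job is handed in; nothing more can be done
the job is handed in; nothing more can be done
```

The amber bottle is standing in the clamp bay. I turned the black ring about 90° clockwise until the plate pressed the bottle with roughly 10–13 N. The job was handed in at about 25 s, and no verdict was reported.

**Last checks:**
- **Clamp force:** At rest, the felt torque shifted about +0.10 N m compared with turning free, which is about 10 N. The angle turned since the vee was met suggests about 12.6 N, and the torque while moving about 14 N. All three are inside 6–18 N.
- **Ring and plate:** The plate moved about 15 mm for 1.57 rad of turn, so the ring did not slip in the grip. The bottle's cap did not move when I let go of the ring.
- **Trim knob:** The red pointer reads within about 1 mm of its start. One reading while gripped disagreed (94° instead of 64°), but the pointer was mostly hidden behind the gripper then. The clear view after release agrees with the start.
- **Bystanders:** The red-cap bottle was where it started in the final view. I did not measure the green-cap bottle or the tape again, but the arm never touched them.

**Disagreement with the description:** The real fingertips appeared to end about 41 mm behind the reported TCP. The bottle was therefore gripped by its cap instead of its body, and I allowed for the offset when gripping the ring.

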